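Seat the dose canister in the V of the dosing station

ROBOT

A 7-joint arm with a two-finger parallel gripper is mounted at the origin on the work surface. World frame = base frame: x ahead of the robot, y to its left, z up, the work surface at z = 0. Lengths are in m, angles in rad, forces in N, time in s.
With the tool pointing down it reaches from about 0.35 to 0.9 m from the base axis. Payload 7.2 kg.
Tool frame: the origin (TCP) lies midway between the tips of the shut fingers; the grasp point (between the pads) lies 19 mm behind it; z points along the fingers, y is the direction in which the jaws open and shut (so a half turn about z gives the same grasp; the last joint's range is limited). The gripper opens to 85 mm and grips with 20 to 120 N. Pads are 22 mm wide; open, the fingers measure 114 mm over their backs; the gripper's body (76 mm by 85 mm) begins 54 mm behind the grasp point. The pads swing forward as they close: fully open they stand 13 mm farther back than shut.
Start: joints at [1.087, 0.411, -0.013, 1.596, 0.006, 1.134, -0.082], TCP at [0.252, -0.572, 0.231] pointing down, gripper open.
Joint ranges: [-2.95, 2.95], [-0.29, 1.99], [-1.47, 1.44], [0.14, 2.54], [-1.03, 4.17], [0.13, 1.85], [-2.86, 2.86]. Speed limits (rad/s): [2.39, 2.39, 3.01, 3.01, 3.14, 3.14, 3.14].

INTERFACE

Orientations are given as a unit quaternion [w, x, y, z].
In Python, from workcell import r, imaging, models gives the robot as it stands. The module is installed in compiled form; this text tells all that it offers.
- The arm moves only by the tool move_arm, never from a script. Its argument "motion" is a list of rows, each a list of 7 numbers: the shift along the world's x, y, z in mm, then the turn, a rotation vector about the world's x, y, z in degrees, then the gripper's target within -1 to 1 (fully open at 1, half-way at 0, shut at -1). A call has 1 to 8 rows; each row shifts and turns the pose as measured when the row begins; what a row does not reach is not made up. A row lasts 1/8 s, in which the tool goes at most 62.5 mm and 10.7 degrees, less where a joint would pass 70% of its speed; a pose out of reach is approached as far as the arm can. A call with a gripper value outside its range is refused whole. The fingers move at their own pace and stop on an object; the grip force is fixed at half the most. Time passes only in rows, so rows that do not move let the fingers close. It gives the time, the measured TCP pose, the force and the opening at its end, in the units of the state.
- r.read_state(): the state, without advancing time (a new reading comes with each control period).
- imaging.get_image(name): name is "scene" or "side" or "wrist"; returns a dict with "pixels" (400x640x3 uint8, red, green, blue), "fx", "fy", "cx", "cy" (pixels), "rvec" (rotation vector, rad) and "tvec" (3), from world to camera coordinates, as OpenCV has them. Camera axes: x right, y down, z forward; pixel columns grow to the right and rows downward; lengths in m; the calibration is good to about 2 mm. The wrist camera is an equidistant fisheye: a pixel r from the principal point sees the ray r / f radians off the axis. A picture is of the moment at which its call begins. There is no depth.
- r.sign_off(): hands the job in, once; it reports no verdict.
Trained networks look in a picture, given as the dict that the camera call returned (one of the last four; its "shot" number tells which), for a name from the list of things; names that differ only in an ending like _2 or _b are one class to them, and where a whole thing is asked for, a point or a joint stands for the part that bears it (a point fixed in the world has none). Each returns a list of dicts, best first, with "conf" (0 to 1); they miss things now and then, are a little off and sometimes report something else, mostly with a low value. They report only what shows in the picture. A call takes as long as a camera call. They do not tell look-alikes from the thing itself.
- models.boxes_of(picture, target): "box" ([left, top, right, bottom] in pixels, round what is visible of it).
- models.spot_point(picture, target): "uv" ([column, row] in pixels: a listed point, or the origin of a listed thing).
The state is a dict: "clock": time; "q": joint angles; "joint_vel": joint speeds; "tau": joint torques, N m; "position": TCP position; "ee_rot": TCP orientation; "force": force on the tool from outside, world axes, zero at the start; "ft_torque": the same for the moment, N m; "finger_gap": opening from 0.0 (shut) to 1.0 (fully open).
Only numpy, scipy, OpenCV 4.12 (cv2) and the standard library are available. Lean on these libraries where they do the work, as an engineer would, in place of code of your own. Each camera call takes 0.05 s, during which the arm holds its last target.

TASK

Take the small lidded steel dose canister and stand it upright on the deck of the dosing station, in front of the V and clear of the black stop tongue. Then push it along the deck until it is fully home, bearing on both flanks of the V at once with the stop tongue pushed back against it; lean on it for about a second with roughly 12 newtons (a firm fingertip push, never as much as 20). Let go and leave it standing there, and do not disturb anything else on the counter.

Things in the scene. Friction and masses are not known exactly. Their poses are not given: they have to be found in the camera images.
- canister: The same dose canister; origin at the centre of its underside.
- canister_center (a point): Centre (half-way up) of the dose canister: a plain closed steel cylinder, 56 mm diameter, 55 mm tall, 0.25 to 0.5 kg, with a dark lid seam 42 mm up and a bright 38 mm disc on its flat lid. It stands upright on the counter; the point lies 27.5 mm above its underside. z axis up along the cylinder.
- station: Dosing station, fixed at a place and yaw that vary: flat aluminium deck 210 (x) by 140 (y) mm, top 8 mm above the counter. Origin on the counter under its centre; x points along the push, into the V (away from its open mouth), y to the left, z up. Deck, V and tongue are polished (friction about 0.2) and rigid.
- v_nominal (a point): Point on the deck's top, 5 mm towards +x from the station's origin (axes alike), where the axis of a fully home canister would stand if the V guide were at the middle of its adjustment. The guide is clamped anywhere up to 8 mm nearer or farther along x (not sideways, not turned): that setting is not measured, so the true home depth must be found by feel. Deck reaches 110 mm from here to -x.
- tongue_housing (a point): Point over the station's middle line, 26 mm above the deck and 66 mm to +x of the v_nominal point. The grey tongue housing on the V guide (34 x 46 x 26 mm high) stands about here, up to 8 mm off along x with the guide's setting. In front of it the V: two upright steel flanks 58 long, 8 thick, 16 high, each 45 degrees to x, mouth 99 mm wide and open to -x, its outer ends 10 to 16 mm before the home point.
- tongue_rest (a point): Point 18 mm to +x of v_nominal, 9 mm above the deck: nominal place (up to 8 mm off along x, with the guide) of the front face of the stop tongue when it is fully forward. It is a black pad 13 wide, 14 high in the V's throat that meets the canister 10 mm (or as little as 6) before home. No spring: slides back along +x against about 1.5 N and stays where left; it starts 0 to 4 mm pushed back.
- tall_tin: plain steel tin like the canister but bigger: 68 diameter, 85 tall, no lid disc; a bystander that may stand where the canister might be; origin under its centre
- tamper: steel hand tamper, 58 mm round foot 16 mm thick with a waisted knob handle, 78 tall; a bystander; origin under its centre
- pitcher: open steel milk jug, 88 diameter, 100 tall, with handle; a bystander; origin under its centre
- mug: white ceramic mug, 76 diameter, 75 tall, with handle; a bystander; origin under its centre
- glass_cup: glass tumbler, 68 diameter, 85 tall; a bystander; origin under its centre
- coaster: shallow cork dish, 96 diameter, 18 tall; a bystander; origin under its centre
- bar_spoon: steel spoon 190 long lying on the counter; a bystander; origin on its underside
Things that resemble listed ones, but are neither listed nor needed, are in the scene too. Leave any purple or turquoise look-alike of the canister alone.

How it is judged:
By the outcome, as a careful person would: the job done as asked, in the order asked, and still so for the second after the job is handed in, with the robot touching nothing.
It also fails if it takes over 70 s, if anything falls off the work surface, if the arm or the gripper's body presses on something with over 40 N, if the wrist force passes 120 N, or if a joint passes its speed limit or range.

## Working session

There is one attempt and no reset: what is moved stays moved. The work goes in short steps, Python scripts to look and compute and a tool call to move; the robot and the scene stay as the last step left them, time stands still between calls to the robot, and variables do not carry over. Pictures are saved under pics/ and viewed, and the job is handed in when it is done.

Besides the shell and the picture viewer there is one more tool, called after ">>>" by a JSON object that holds its "op" and its "data", one argument or row to a line. move_arm: Moves the arm, as the interface text tells. Its arguments: {"type":"object","properties":{"motion":{"type":"array","items":{"type":"array","items":{"type":"number"}}}},"required":["motion"]}

```bash
mkdir -p pics
cat > h.py <<'E'
import numpy as np, cv2
from workcell import r, imaging, models
def P(im):
    R=cv2.Rodrigues(np.array(im['rvec'],float))[0]; t=np.array(im['tvec'],float).ravel(); return R,t
def ray(im,uv,wrist=False):
    R,t=P(im); x=(uv[0]-im['cx'])/im['fx']; y=(uv[1]-im['cy'])/im['fy']
    if wrist:
        th=np.hypot(x,y); d=np.array([0,0,1.]) if th<1e-9 else np.array([np.sin(th)*x/th,np.sin(th)*y/th,np.cos(th)])
    else: d=np.array([x,y,1.])
    return -R.T@t, R.T@d
def onz(im,uv,z,wrist=False):
    c,d=ray(im,uv,wrist); return c+d*(z-c[2])/d[2]
def proj(im,p,wrist=False):
    R,t=P(im); q=R@np.array(p,float)+t
    if wrist:
        rr=np.hypot(q[0],q[1]); th=np.arctan2(rr,q[2]); x,y=q[0]/rr*th,q[1]/rr*th
    else: x,y=q[0]/q[2],q[1]/q[2]
    return np.array([im['fx']*x+im['cx'],im['fy']*y+im['cy']])
def save(im,n): cv2.imwrite('pics/'+n+'.png',im['pixels'][:,:,::-1])
E
python3 - <<'E'
from h import *
s=r.read_state(); print({k:np.round(v,3) for k,v in s.items()})
for n in ['scene','side','wrist']:
    im=imaging.get_image(n); save(im,n+'0')
    for t,z in [('canister_center',.0275),('station',0),('v_nominal',.008),('tongue_housing',.034),('tongue_rest',.017),('tall_tin',0),('tamper',0)]:
        for d in models.spot_point(im,t)[:4]: print(n,t,np.round(d['uv']),round(d['conf'],2),np.round(onz(im,d['uv'],z,n=='wrist'),3))
E
```

```text
{'clock': np.float64(0.0), 'q': array([ 1.087,  0.412, -0.013,  1.597,  0.006,  1.134, -0.082]), 'joint_vel': array([ 0.   ,  0.   ,  0.   ,  0.001, -0.002,  0.001,  0.001]), 'tau': array([-1.0000e-03, -6.0063e+01,  6.8200e-01, -2.9941e+01,  1.4000e-02,
        1.1000e-02, -0.0000e+00]), 'position': array([ 0.252, -0.571,  0.23 ]), 'ee_rot': array([-0.001,  0.978,  0.206, -0.   ]), 'force': array([-0.637,  0.775,  0.112]), 'ft_torque': array([0.029, 0.014, 0.051]), 'finger_gap': np.float64(1.003)}
scene canister_center [261. 238.] 0.77 [ 0.62  -0.215  0.027]
scene canister_center [229. 252.] 0.73 [ 0.618 -0.306  0.027]
scene canister_center [294. 214.] 0.71 [ 0.59  -0.091  0.027]
scene canister_center [336. 211.] 0.66 [0.652 0.009 0.027]
scene station [363. 173.] 0.76 [0.524 0.222 0.   ]
scene station [373. 142.] 0.69 [0.389 0.382 0.   ]
scene v_nominal [368. 175.] 0.56 [0.551 0.218 0.008]
scene tongue_housing [378. 180.] 0.66 [0.615 0.198 0.034]
scene tongue_housing [296. 223.] 0.55 [ 0.632 -0.112  0.034]
scene tongue_rest [368. 175.] 0.67 [0.56  0.207 0.017]
scene tall_tin [230. 229.] 0.76 [ 0.507 -0.253  0.   ]
scene tamper [267. 197.] 0.6 [ 0.443 -0.096  0.   ]
side canister_center [319. 148.] 0.94 [ 0.622 -0.228  0.027]
side canister_center [325. 202.] 0.93 [0.562 0.021 0.027]
side canister_center [291. 196.] 0.88 [0.655 0.014 0.027]
side canister_center [328. 139.] 0.82 [ 0.603 -0.287  0.027]
side station [324. 267.] 0.75 [ 0.534  0.212 -0.   ]
side v_nominal [320. 267.] 0.67 [0.543 0.22  0.008]
side tongue_rest [316. 263.] 0.75 [0.552 0.219 0.017]
side tall_tin [355. 153.] 0.59 [ 0.51  -0.268  0.   ]
side tall_tin [294. 249.] 0.55 [0.613 0.172 0.   ]
side tamper [369. 187.] 0.82 [ 0.456 -0.098  0.   ]
side tamper [318. 177.] 0.6 [ 0.606 -0.117  0.   ]
```

View pics/scene0.png

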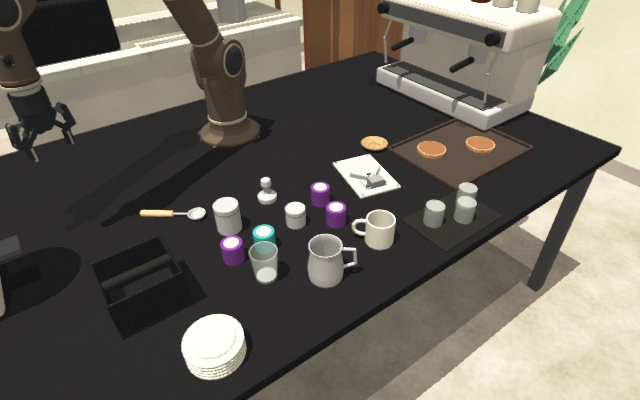

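View pics/side0.png

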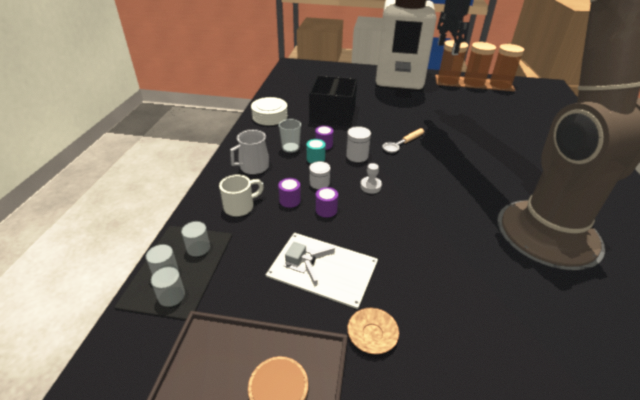

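View pics/wrist0.png

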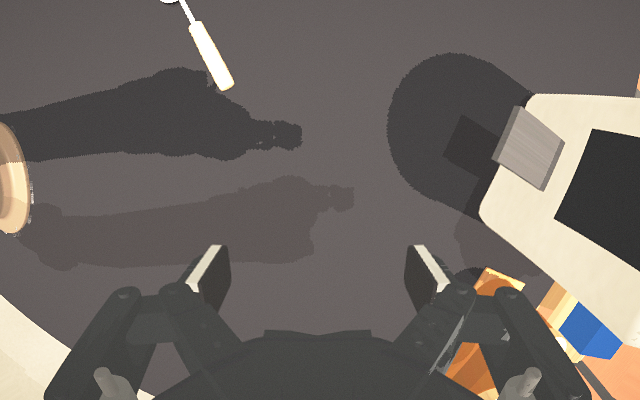

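Canister candidates in the scene view:
- Steel with a bright lid at (295,214). Purple at (320,193), (336,214) and (232,250). Turquoise at (264,237). Tall tin at (228,216), which is bigger.
- The one at (295,214), side view (320,175), fits: it is plain steel and small. I'll confirm it in an enlarged crop.

Run:
```python
from h import *
a=imaging.get_image('scene'); b=imaging.get_image('side')
def crop(im,x0,y0,x1,y1,s): return cv2.resize(im['pixels'][y0:y1,x0:x1,::-1],None,fx=s,fy=s,interpolation=cv2.INTER_CUBIC)
cv2.imwrite('pics/c1.png',crop(a,200,140,420,260,3.6)); cv2.imwrite('pics/c2.png',crop(b,240,120,400,310,3.1))
for im,n in((a,'scene'),(b,'side')):
    for t in ['canister','station','tongue_housing','tall_tin']:
        for d in models.boxes_of(im,t)[:6]: print(n,t,np.round(d['box']),round(d['conf'],2))
```

```text
scene canister [223. 237. 246. 266.] 0.77
scene canister [310. 182. 330. 208.] 0.71
scene canister [254. 223. 278. 244.] 0.61
scene canister [327. 202. 348. 228.] 0.61
scene canister [286. 202. 308. 230.] 0.6
scene station [333. 153. 399. 198.] 0.66
scene tongue_housing [332. 155. 399. 201.] 0.71
scene tall_tin [213. 198. 243. 236.] 0.86
side canister [310. 162. 330. 189.] 0.96
side canister [278. 177. 302. 209.] 0.88
side canister [306. 140. 326. 163.] 0.75
side canister [316. 187. 335. 216.] 0.71
side canister [318. 125. 333. 148.] 0.51
side station [272. 235. 374. 306.] 0.63
side tongue_housing [266. 236. 378. 312.] 0.96
side tall_tin [343. 126. 370. 164.] 0.79
```

View pics/c1.png

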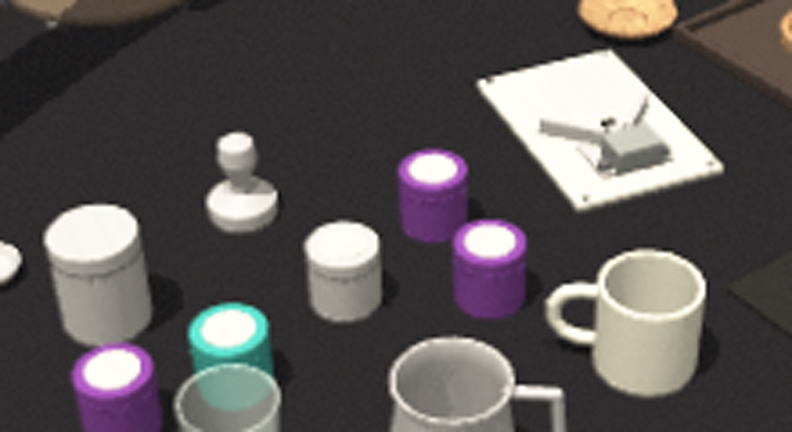

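View pics/c2.png

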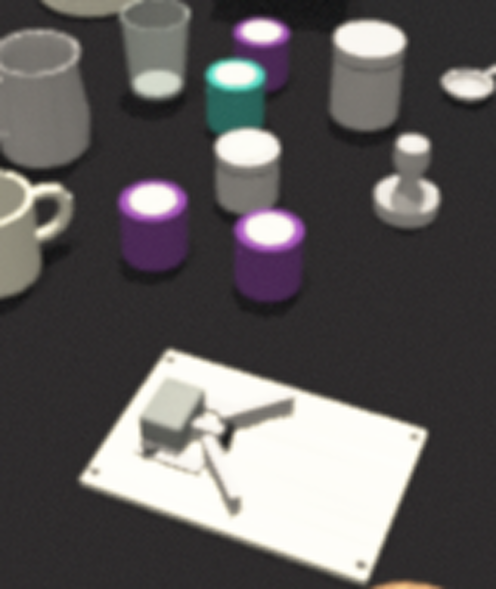

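The crop confirms it. The small plain-steel lidded canister is at scene (295,214), with the tamper at (267,190) and the station at (366,175). Next I'll fit poses.

Run:
```python
from h import *
a=imaging.get_image('scene'); b=imaging.get_image('side')
# refine deck corners by white mask minAreaRect after rectifying to z=.008
for im,n,box in((a,'scene',(325,148,408,204)),(b,'side',(258,226,386,318))):
    x0,y0,x1,y1=box
    g=im['pixels'].min(2); m=np.zeros_like(g); m[y0:y1,x0:x1]=(g[y0:y1,x0:x1]>150)*255
    k,l,st,_=cv2.connectedComponentsWithStats(m); i=1+st[1:,4].argmax()
    ys,xs=np.where(l==i); pts=np.array([onz(im,(u,v),.008)[:2] for u,v in zip(xs,ys)])*1000
    rc=cv2.minAreaRect(pts.astype(np.float32)); print(n,rc, np.round(cv2.boxPoints(rc)))
    cs={'scene':[(332.8,163.6),(370,153.9),(400.6,187.2),(361.7,197.8)],'side':[(294.8,233.5),(377.7,259.4),(357.7,307.7),(266.5,274.8)]}[n]
    c=np.array([onz(im,p,.008)[:2] for p in cs]); print(np.round(c*1000), c.mean(0), [np.round((np.linalg.norm(c[j]-c[j-1]),np.degrees(np.arctan2(*(c[j]-c[j-1])[::-1]))),3) for j in range(4)])
# triangulate canister lid centre/ centre
def tri(u1,u2):
    c1,d1=ray(a,u1);c2,d2=ray(b,u2);A=np.c_[d1,-d2];s=np.linalg.lstsq(A,c2-c1,rcond=None)[0];p,q=c1+s[0]*d1,c2+s[1]*d2;return (p+q)/2,np.linalg.norm(p-q)
for d in models.spot_point(a,'canister_center'):
    for e in models.spot_point(b,'canister_center'):
        p,g=tri(d['uv'],e['uv'])
        if g<.008: print(np.round(d['uv']),np.round(e['uv']),np.round(p,3),round(g,4))
# lid centres from crops
p,g=tri((200+343/3.6,140+246/3.6),(240+248/3.1,120+150/3.1)); print('lid',np.round(p,4),g)
for im,uv in((a,(200+343/3.6,140+246/3.6)),(b,(240+248/3.1,120+150/3.1))): print(onz(im,uv,.055))
for im,uv in((a,(294.3,214.8)),(b,(319.8,175.5))): print(onz(im,uv,.0275))
```

```text
scene ((538.3848876953125, 215.1796875), (141.6909637451172, 214.4396514892578), 76.76760864257812) [[418. 171.]
 [627. 122.]
 [659. 260.]
 [450. 309.]]
[[427. 170.]
 [457. 309.]
 [661. 255.]
 [629. 125.]] [0.5434365  0.21459095] [array([  0.207, 167.342]), array([ 0.142, 78.105]), array([  0.211, -14.92 ]), array([   0.134, -103.578])]
side ((537.4969482421875, 217.7231903076172), (142.28065490722656, 210.19537353515625), 76.5306167602539) [[419. 173.]
 [623. 124.]
 [656. 262.]
 [452. 311.]]
[[619. 128.]
 [418. 176.]
 [452. 311.]
 [652. 262.]] [0.53548953 0.21955401] [array([   0.137, -103.876]), array([  0.207, 166.595]), array([ 0.139, 76.217]), array([  0.207, -13.83 ])]
[232. 251.] [326. 139.] [ 0.611 -0.295  0.022] 0.0011
[317. 195.] [325. 201.] [0.562 0.014 0.027] 0.0079
lid [ 0.5954 -0.0897  0.0507] 0.001061537545281297
[ 0.60068015 -0.0923806   0.055     ]
[ 0.59413035 -0.08422451  0.055     ]
[ 0.59376601 -0.09276736  0.0275    ]
[ 0.59503249 -0.08873962  0.0275    ]
```

Run:
```python
from h import *
from scipy.spatial.transform import Rotation as Ro
w=imaging.get_image('wrist');a=imaging.get_image('scene'); b=imaging.get_image('side')
s=r.read_state();R,t=P(w);q=s['ee_rot'];T=Ro.from_quat([q[1],q[2],q[3],q[0]]).as_matrix()
print('cam in tool',T.T@(-R.T@t-s['position']),'axes in tool',np.round(T.T@R.T,2))
for n in ['pitcher','tall_tin','tamper','mug','glass_cup','coaster','bar_spoon']:
    for im in(a,b):
        for d in models.spot_point(im,n)[:2]: print(n,round(d['conf'],2),np.round(d['uv']),np.round(onz(im,d['uv'],0),3))
```

```text
cam in tool [ 6.94427432e-02  5.03205030e-05 -1.41653190e-01] axes in tool [[-0.   -0.96 -0.28]
 [ 1.   -0.    0.  ]
 [-0.   -0.28  0.96]]
pitcher 0.56 [323. 271.] [ 0.791 -0.137  0.   ]
pitcher 0.67 [253. 165.] [ 0.806 -0.14   0.   ]
tall_tin 0.81 [228. 228.] [ 0.501 -0.256  0.   ]
tall_tin 0.28 [324. 269.] [ 0.786 -0.131  0.   ]
tall_tin 0.67 [357. 153.] [ 0.506 -0.268  0.   ]
tamper 0.75 [266. 195.] [ 0.432 -0.093  0.   ]
tamper 0.58 [372. 187.] [ 0.448 -0.1    0.   ]
mug 0.68 [379. 239.] [0.789 0.051 0.   ]
mug 0.7 [241. 204.] [0.783 0.04  0.   ]
glass_cup 0.77 [263. 279.] [ 0.723 -0.272  0.   ]
glass_cup 0.73 [290. 148.] [ 0.719 -0.258  0.   ]
glass_cup 0.67 [326. 270.] [0.53  0.219 0.   ]
coaster 0.79 [373. 144.] [0.403 0.372 0.   ]
coaster 0.84 [373. 336.] [0.417 0.363 0.   ]
coaster 0.44 [321. 267.] [0.542 0.214 0.   ]
bar_spoon 0.57 [171. 217.] [ 0.36  -0.368  0.   ]
bar_spoon 0.54 [297. 217.] [ 0.578 -0.075  0.   ]
bar_spoon 0.69 [370. 338.] [0.422 0.368 0.   ]
```

>>> {"op": "move_arm", "data": {
  "motion": [
    [0, 0, 20, 0, 0, -9.3, 1],
    [40, 60, 0, 0, 0, -9.3, 1],
    [40, 60, 0, 0, 0, -9.3, 1],
    [40, 60, 0, 0, 0, -9.3, 1],
    [40, 60, 0, 0, 0, 0, 1],
    [40, 60, 0, 0, 0, 0, 1],
    [40, 60, 0, 0, 0, 0, 1],
    [40, 60, 0, 0, 0, 0, 1]
  ]
}}

```text
clock: 3.8
position: [0.4936, -0.2071, 0.2526]
ee_rot: [0.001, 0.992, -0.13, 0.002]
force: [1.3, 0.1, -0.5]
finger_gap: 1.001
```

>>> {"op": "move_arm", "data": {
  "motion": [
    [40, 45, 0, 0, 0, 1.6, 1],
    [40, 45, 0, 0, 0, 0, 1],
    [21, 28, -30, 0, 0, 0, 1],
    [0, 0, 0, 0, 0, 0, 1]
  ]
}}

```text
clock: 4.3
position: [0.5998, -0.0786, 0.2227]
ee_rot: [0.0, 0.994, -0.111, 0.003]
force: [0.0, -0.4, 0.9]
finger_gap: 1.007
```

Run:
```python
from h import *
w=imaging.get_image('wrist'); save(w,'w1')
print(r.read_state()['position'])
for d in models.spot_point(w,'canister_center')[:4]: print(np.round(d['uv'],1),round(d['conf'],2),np.round(onz(w,d['uv'],.0275,True),4))
for d in models.boxes_of(w,'canister')[:4]: print(np.round(d['box'],1),round(d['conf'],2))
```

```text
[ 0.6000405  -0.08048337  0.22443917]
[488.9 122.5] 0.97 [ 0.6177 -0.295   0.0275]
[236.1 133.5] 0.86 [ 0.6641 -0.0019  0.0275]
[242.3 221.3] 0.83 [0.5632 0.0197 0.0275]
[329.8 173. ] 0.64 [ 0.5967 -0.0932  0.0275]
[214.3 194.2 268.4 254.8] 0.95
[394.3 100.2 457.1 152.3] 0.84
[302.3 143.3 359.8 204.3] 0.8
[463.7 105.  517.7 150.7] 0.72
```

View pics/w1.png

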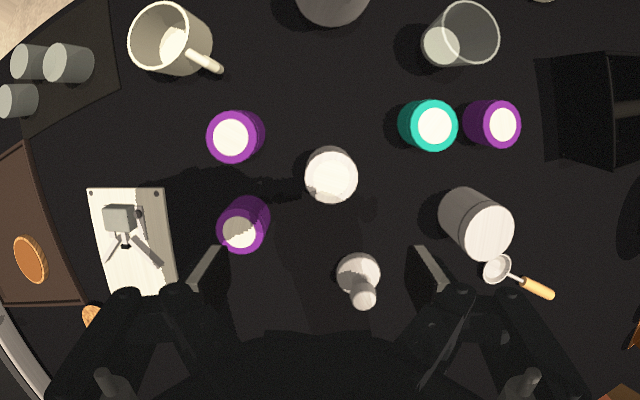

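The wrist view shows the plain steel canister at (331,175), with purple ones at (234,136) and (243,222), the tamper at (359,280), and the station at (125,240). I'll refine from the lid outline.

Run:
```python
from h import *
w=imaging.get_image('wrist')
c=w['pixels'][130:225,285:385,::-1]; cv2.imwrite('pics/w1c.png',cv2.resize(c,None,fx=6,fy=6,interpolation=cv2.INTER_CUBIC))
g=w['pixels'].min(2)[130:225,285:385]
for th in(120,160,200,230):
    k,l,st,ce=cv2.connectedComponentsWithStats((g>th).astype(np.uint8)); i=1+st[1:,4].argmax()
    cn=cv2.findContours((l==i).astype(np.uint8),0,1)[0][0]; (x,y),rad=cv2.minEnclosingCircle(cv2.convexHull(cn)); x+=285;y+=130
    print(th,st[i],(x,y),rad,np.round(onz(w,(x,y),.055,True),4))
for p in [(.596,-.092,0)]:
    print([proj(w,(p[0]+.028*np.cos(t),p[1]+.028*np.sin(t),.055),True).round(1) for t in np.arange(0,6.3,1.57)])
```

```text
120 [  15   23   53   52 2121] (325.894229888916, 178.0) 26.58037757873535 [ 0.5982 -0.0936  0.055 ]
160 [  15   23   53   51 2005] (326.0, 178.5) 26.386648178100586 [ 0.5976 -0.0936  0.055 ]
200 [  16   23   51   51 1843] (326.01086807250977, 178.45819473266602) 25.831315994262695 [ 0.5977 -0.0936  0.055 ]
230 [  16   24   50   45 1390] (325.93689346313477, 178.1893196105957) 25.396778106689453 [ 0.598  -0.0936  0.055 ]
[array([318.8, 154.2]), array([298.7, 186.3]), array([330.7, 205.5]), array([351.2, 174.4]), array([318.9, 154.2])]
```

View pics/w1c.png

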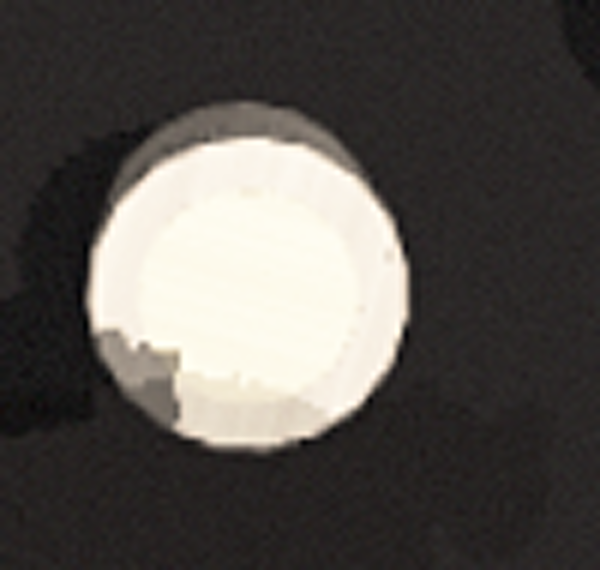

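The bright disc on the plain steel lid is confirmed, centred at about (0.5975, -0.0937). I'll align over it, then descend.

>>> {"op": "move_arm", "data": {
  "motion": [
    [-2, -12, -40, 0, 0, -0.6, 1],
    [0, 0, -40, 0, 0, 0, 1],
    [0, 0, -30, 0, 0, 0, 1],
    [0, 0, 0, 0, 0, 0, 1],
    [0, 0, 0, 0, 0, 0, 1]
  ]
}}

```text
clock: 5.12
position: [0.5982, -0.1055, 0.1209]
ee_rot: [0.003, 0.992, -0.126, 0.011]
force: [0.6, -0.6, -0.1]
finger_gap: 1.0
```

Run:
```python
from h import *
w=imaging.get_image('wrist'); save(w,'w2')
s=r.read_state(); print(s['position'],s['ee_rot'],s['force'],s['q'])
g=w['pixels'].min(2)
for d in models.boxes_of(w,'canister')[:3]: print(d)
print(proj(w,(.5975,-.0937,.055),True))
```

```text
[ 0.59815578 -0.10556097  0.12087502] [ 0.003302    0.99193387 -0.12623307  0.01102273] [ 0.46072715 -0.17522321  0.28502838] [ 0.20774028  0.48786472 -0.15801262  1.76515469  0.10653162  0.87485144
 -1.8228132 ]
{'box': [391.3, 97.4, 477.3, 174.5], 'conf': 0.95}
{'box': [480.2, 98.7, 555.8, 163.0], 'conf': 0.88}
{'box': [262.4, 165.3, 339.6, 253.8], 'conf': 0.69}
[299.74627339 216.26458315]
```

View pics/w2.png

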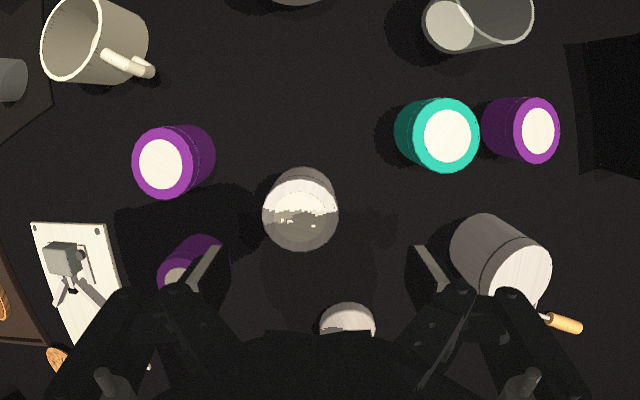

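```bash
cat >> h.py <<'E'
from scipy.spatial.transform import Rotation as Ro
TH=np.radians(-13.35); SX=np.array([np.cos(TH),np.sin(TH)]); SY=np.array([-np.sin(TH),np.cos(TH)]); VN=np.array([.538,.217])+.005*SX
def corr(tgt=None,tilt=0):
    s=r.read_state(); q=s['ee_rot']; C=Ro.from_quat([q[1],q[2],q[3],q[0]])
    T=Ro.from_rotvec([0,0,TH])*Ro.from_euler('y',tilt,degrees=True)*Ro.from_quat([1,0,0,0])
    print('clk',round(s['clock'],2),'pos',np.round(s['position']*1000,1),'rot fix',np.round((T*C.inv()).as_rotvec(degrees=True),2),'F',np.round(s['force'],1),'gap',round(float(s['finger_gap']),3))
    f=s['force']; print('F station',np.round([f[:2]@SX,f[:2]@SY],1))
    d=s['position'][:2]-VN; print('station xy rel vnom mm',np.round([d@SX*1000,d@SY*1000],1))
    if tgt is not None: print('shift',np.round((np.array(tgt)-s['position'])*1000,1))
E
python3 -c "
from h import *
corr((.5975,-.0937,.018))"
```

```text
clk 5.22 pos [ 598.3 -105.2  120.9] rot fix [0.52 1.23 1.13] F [-0.3  0.9  0.2] gap 0.996
F station [-0.5  0.8]
station xy rel vnom mm [ 128.1 -299.6]
shift [  -0.8   11.5 -102.9]
```

>>> {"op": "move_arm", "data": {
  "motion": [
    [-1, 11.5, 0, 0.5, 1.2, 1.1, 1],
    [0, 0, 0, 0, 0, 0, 1],
    [0, 0, -15, 0, 0, 0, 1],
    [0, 0, 0, 0, 0, 0, 1]
  ]
}}

```text
clock: 5.72
position: [0.5985, -0.0923, 0.1072]
ee_rot: [-0.0, 0.993, -0.115, 0.001]
force: [0.0, -0.2, 0.3]
finger_gap: 0.998
```

```bash
python3 -c "
from h import *
corr((.5975,-.0937,.018))"
```

```text
clk 5.72 pos [598.5 -92.3 107.2] rot fix [-0.01  0.15 -0.11] F [ 0.  -0.2  0.3] gap 0.998
F station [ 0.1 -0.2]
station xy rel vnom mm [ 125.2 -287. ]
shift [ -1.   -1.4 -89.2]
```

>>> {"op": "move_arm", "data": {
  "motion": [
    [-0.5, -1, -20, 0, 0, 0, 1],
    [0, 0, -20, 0, 0, 0, 1],
    [0, 0, -20, 0, 0, 0, 1],
    [0, 0, -15, 0, 0, 0, 1],
    [0, 0, -5, 0, 0, 0, 1],
    [0, 0, 0, 0, 0, 0, 1]
  ]
}}

```text
clock: 6.48
position: [0.5979, -0.0939, 0.0241]
ee_rot: [-0.0, 0.993, -0.116, 0.001]
force: [0.0, -0.3, -0.9]
finger_gap: 1.002
```

```bash
python3 -c "
from h import *
corr((.5975,-.0937,.018))"
```

```text
clk 6.47 pos [597.9 -93.9  24.1] rot fix [ 0.01  0.13 -0.08] F [ 0.  -0.3 -0.9] gap 1.002
F station [ 0.1 -0.3]
station xy rel vnom mm [ 125.1 -288.6]
shift [-0.4  0.2 -6.1]
```

>>> {"op": "move_arm", "data": {
  "motion": [
    [0, 0, -9, 0, 0, 0, 1],
    [0, 0, 0, 0, 0, 0, -1],
    [0, 0, 0, 0, 0, 0, -1],
    [0, 0, 0, 0, 0, 0, -1],
    [0, 0, 0, 0, 0, 0, -1],
    [0, 0, 0, 0, 0, 0, -1]
  ]
}}

```text
clock: 7.22
position: [0.5992, -0.0938, 0.0163]
ee_rot: [-0.0, 0.993, -0.116, 0.003]
force: [0.2, 0.1, -1.8]
finger_gap: 0.638
```

```bash
python3 -c "
from h import *
corr((.5975,-.0937,.018))"
```

```text
clk 7.22 pos [599.2 -93.8  16.3] rot fix [ 0.02  0.29 -0.07] F [ 0.2  0.1 -1.8] gap 0.638
F station [0.2 0.1]
station xy rel vnom mm [ 126.3 -288.3]
shift [-1.7  0.1  1.7]
```

>>> {"op": "move_arm", "data": {
  "motion": [
    [0, 0, 10, 0, 0, 0, -1],
    [0, 0, 30, 0, 0, 0, -1],
    [0, 0, 40, 0, 0, 0, -1],
    [0, 0, 40, 0, 0, 0, -1],
    [-15, 45, 10, 0, 0, 0, -1],
    [-18, 55, 0, 0, 0, 0, -1],
    [-18, 55, 0, 0, 0, 0, -1],
    [0, 0, 0, 0, 0, 0, -1]
  ]
}}

```text
clock: 8.22
position: [0.5435, 0.0644, 0.1532]
ee_rot: [-0.0, 0.993, -0.117, 0.002]
force: [0.3, -1.2, -3.6]
finger_gap: 0.643
```

```bash
python3 -c "
from h import *
t=VN-.05*SX
corr((*t,.12))
w=imaging.get_image('wrist');save(w,'w3')"
```

```text
clk 8.22 pos [543.5  64.4 153.2] rot fix [-0.02  0.21  0.06] F [ 0.3 -1.2 -3.6] gap 0.643
F station [ 0.6 -1.1]
station xy rel vnom mm [  35.6 -147.2]
shift [-49.3 163.  -33.2]
```

View pics/w3.png

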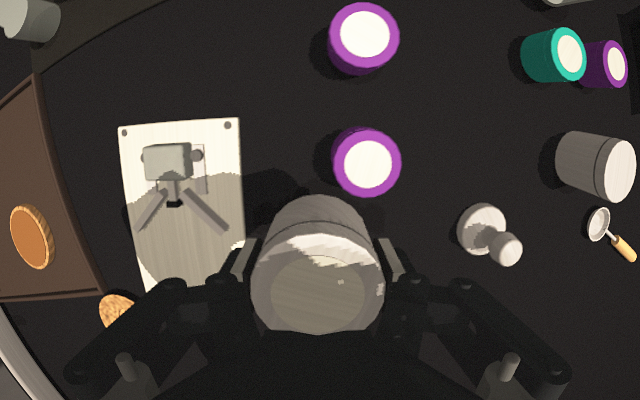

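The canister is held at (318,280), and the station with its V is clearly visible at (180,200). I'll carry it over there.

>>> {"op": "move_arm", "data": {
  "motion": [
    [-12, 40, 0, 0, 0, 0, -1],
    [-15, 50, 0, 0, 0, 0, -1],
    [-15, 45, 0, 0, 0, 0, -1],
    [-7, 20, 0, 0, 0, 0, -1],
    [0, 0, 0, 0, 0, 0, -1],
    [0, 0, 0, 0, 0, 0, -1]
  ]
}}

```text
clock: 9.02
position: [0.4969, 0.2114, 0.1544]
ee_rot: [0.003, 0.992, -0.124, 0.003]
force: [-0.1, -1.3, -4.4]
finger_gap: 0.644
```

Run:
```python
from h import *
t=VN-.05*SX
corr((*t,.12))
w=imaging.get_image('wrist');save(w,'w4')
# overlay predicted station model
o=w['pixels'][:,:,::-1].copy()
def S(x,y,z): return (*(VN+SX*x/1000+SY*y/1000),.008+z/1000)
for a,b in [((-110,70,0),(100,70,0)),((100,70,0),(100,-70,0)),((100,-70,0),(-110,-70,0)),((-110,-70,0),(-110,70,0)),((-110,0,0),(20,0,0)),((49,-23,26),(83,-23,26)),((49,23,26),(83,23,26)),((49,-23,26),(49,23,26)),((83,-23,26),(83,23,26))]:
    ps=[proj(w,S(*(np.array(a)+(np.array(b)-a)*k)),True) for k in np.linspace(0,1,20)]
    cv2.polylines(o,[np.array(ps).round().astype(int)],False,(0,0,255),1)
cv2.imwrite('pics/w4o.png',o)
```

```text
clk 9.03 pos [496.9 211.4 154.4] rot fix [0.36 0.33 0.9 ] F [-0.1 -1.3 -4.4] gap 0.644
F station [ 0.2 -1.3]
station xy rel vnom mm [-43.7 -15. ]
shift [ -2.7  16.  -34.4]
```

View pics/w4o.png

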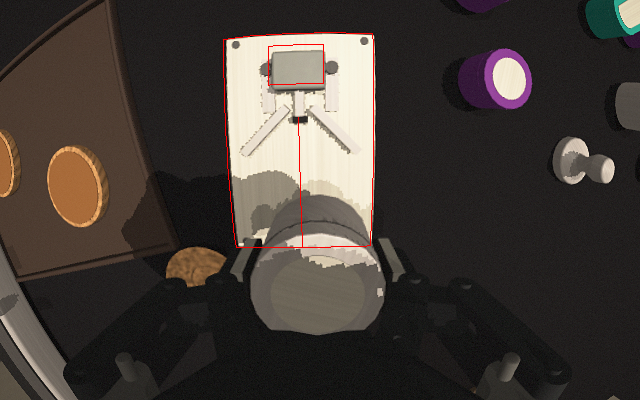

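>>> {"op": "move_arm", "data": {
  "motion": [
    [-5, 16, 0, 0.4, 0.3, 0.9, -1],
    [0, 0, -20, 0, 0, 0, -1],
    [0, 0, -25, 0, 0, 0, -1],
    [0, 0, -25, 0, 0, 0, -1],
    [0, 0, -15, 0, 0, 0, -1],
    [0, 0, -5, 0, 0, 0, -1],
    [0, 0, 0, 0, 0, 0, -1]
  ]
}}

```text
clock: 9.95
position: [0.494, 0.2282, 0.0633]
ee_rot: [-0.002, 0.993, -0.118, 0.001]
force: [0.1, 0.4, -4.8]
finger_gap: 0.64
```

Run:
```python
from h import *
corr((*(VN-.052*SX),.024))
```

```text
clk 9.95 pos [494.  228.2  63.3] rot fix [-0.25  0.14  0.2 ] F [ 0.1  0.4 -4.8] gap 0.64
F station [0.  0.4]
station xy rel vnom mm [-50.4   0.7]
shift [ -1.7  -0.3 -39.3]
```

>>> {"op": "move_arm", "data": {
  "motion": [
    [-1, 0, -15, -0.2, 0.1, 0.2, -1],
    [0, 0, -13, 0, 0, 0, -1],
    [0, 0, -5, 0, 0, 0, -1],
    [0, 0, -2, 0, 0, 0, -1],
    [0, 0, -1, 0, 0, 0, -1],
    [0, 0, 0, 0, 0, 0, -1]
  ]
}}

```text
clock: 10.7
position: [0.494, 0.2288, 0.0263]
ee_rot: [-0.001, 0.993, -0.116, 0.001]
force: [0.3, 0.3, -4.4]
finger_gap: 0.643
```

Run:
```python
from h import *
corr((*(VN-.052*SX),.024))
```

```text
clk 10.7 pos [494.  228.8  26.3] rot fix [-0.11  0.17 -0.01] F [ 0.3  0.3 -4.4] gap 0.643
F station [0.2 0.4]
station xy rel vnom mm [-50.5   1.3]
shift [-1.8 -0.9 -2.3]
```

>>> {"op": "move_arm", "data": {
  "motion": [
    [0, 0, -1, 0, 0, 0, -1],
    [0, 0, -0.6, 0, 0, 0, -1]
  ]
}}

```text
clock: 10.95
position: [0.4944, 0.2289, 0.0251]
ee_rot: [-0.001, 0.993, -0.116, 0.002]
force: [0.3, 0.6, -4.4]
finger_gap: 0.641
```

Run:
```python
from h import *
corr((*(VN-.052*SX),.024))
```

```text
clk 10.95 pos [494.4 228.9  25.1] rot fix [-0.13  0.23  0.  ] F [ 0.3  0.6 -4.4] gap 0.641
F station [0.2 0.7]
station xy rel vnom mm [-50.2   1.5]
shift [-2.1 -1.1 -1.1]
```

>>> {"op": "move_arm", "data": {
  "motion": [
    [0, 0, -1, 0, 0, 0, -1],
    [0, 0, -0.5, 0, 0, 0, -1]
  ]
}}

```text
clock: 11.2
position: [0.4946, 0.229, 0.0243]
ee_rot: [-0.001, 0.993, -0.116, 0.002]
force: [-2.0, -1.0, 5.3]
finger_gap: 0.639
```

Run:
```python
from h import *
corr((*(VN-.052*SX),.024))
```

```text
clk 11.2 pos [494.6 229.   24.3] rot fix [-0.14  0.25  0.  ] F [-2.  -1.   5.3] gap 0.639
F station [-1.7 -1.4]
station xy rel vnom mm [-50.    1.7]
shift [-2.3 -1.2 -0.3]
```

The canister is in contact with the deck, so I'll release it.

>>> {"op": "move_arm", "data": {
  "motion": [
    [0, 0, 0, 0, 0, 0, 0.5],
    [0, 0, 0, 0, 0, 0, 0.8],
    [0, 0, 0, 0, 0, 0, 1],
    [0, 0, 0, 0, 0, 0, 1],
    [0, 0, 0, 0, 0, 0, 1]
  ]
}}

```text
clock: 11.82
position: [0.4958, 0.2297, 0.025]
ee_rot: [-0.002, 0.993, -0.116, 0.003]
force: [0.0, 0.1, 0.1]
finger_gap: 0.999
```

Run:
```python
from h import *
corr((*(VN-.11*SX),.024))
w=imaging.get_image('wrist');save(w,'w5')
```

```text
clk 11.82 pos [495.8 229.7  25. ] rot fix [-0.22  0.39  0.  ] F [0.  0.1 0.1] gap 0.999
F station [0.  0.1]
station xy rel vnom mm [-49.    2.6]
shift [-59.9  11.5  -1. ]
```

View pics/w5.png

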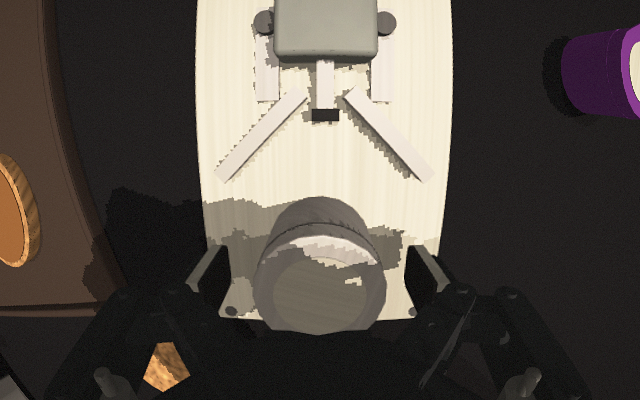

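The canister stands free on the deck at (318,280). The V is ahead, with the tongue's black pad at (325,115). I'll retreat straight back.

>>> {"op": "move_arm", "data": {
  "motion": [
    [-10, 2, 0, 0, 0, 0, 1],
    [-18, 3.8, 0, 0, 0, 0, 1],
    [-20, 4, 0, 0, 0, 0, 1],
    [-12, 2, 0, 0, 0, 0, 1],
    [-4, 0, 0, 0, 0, 0, 1],
    [0, 0, 0, 0, 0, 0, -1],
    [0, 0, 0, 0, 0, 0, -1],
    [0, 0, 0, 0, 0, 0, -1]
  ]
}}

```text
clock: 12.88
position: [0.4268, 0.2424, 0.0251]
ee_rot: [-0.002, 0.993, -0.116, 0.003]
force: [-0.3, -0.3, 0.0]
finger_gap: 0.373
```

Run:
```python
from h import *
corr((*(VN-.115*SX),.016),-6)
w=imaging.get_image('wrist');save(w,'w6')
a=imaging.get_image('scene');b=imaging.get_image('side')
cv2.imwrite('pics/ab.png',np.hstack([cv2.resize(a['pixels'][120:230,310:430,::-1],(400,367),interpolation=2),cv2.resize(b['pixels'][190:320,250:390,::-1],(395,367),interpolation=2)]))
# lid centre
g=w['pixels']
```

```text
clk 12.88 pos [426.8 242.4  25.1] rot fix [-1.61 -5.45 -0.06] F [-0.3 -0.3  0. ] gap 0.373
F station [-0.3 -0.3]
station xy rel vnom mm [-119.   -1.]
shift [ 4.1  0.  -9.1]
```

View pics/w6.png

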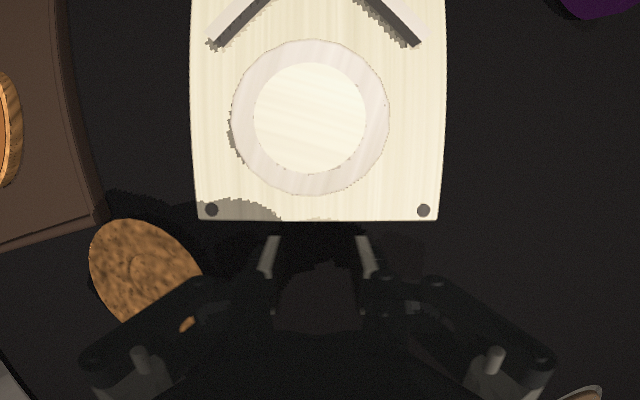

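View pics/ab.png

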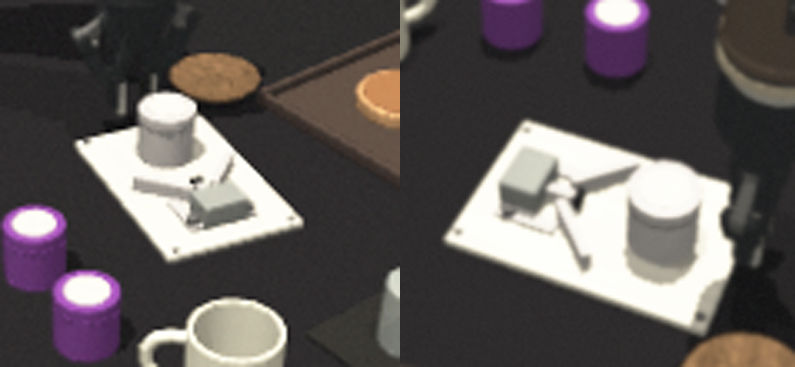

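The canister stands upright on the deck, lid at wrist (310,117), clear of the V and tongue. I'll shut, tilt and lower.

>>> {"op": "move_arm", "data": {
  "motion": [
    [0, 0, 0, -1.6, -5.5, 0, -1],
    [0, 0, -4, 0, 0, 0, -1],
    [0, 0, -3, 0, 0, 0, -1],
    [0, 0, -1, 0, 0, 0, -1]
  ]
}}

```text
clock: 13.52
position: [0.4283, 0.2415, 0.0165]
ee_rot: [0.006, 0.992, -0.117, 0.052]
force: [0.0, 0.0, -0.0]
finger_gap: -0.002
```

```bash
cat >> h.py <<'E'
def lid(w):
    g=w['pixels'].astype(float)
    return None
def st(p): d=np.array(p[:2])-VN; return np.round([d@SX*1000,d@SY*1000],1)
E
python3 - <<'E'
from h import *
corr((*(VN-.1*SX),.016),-6)
w=imaging.get_image('wrist');save(w,'w7')
cv2.imwrite('pics/w7c.png',cv2.resize(w['pixels'][0:240,180:460,::-1],None,fx=2.4,fy=2.4,interpolation=2))
E
```

```text
clk 13.53 pos [428.3 241.5  16.5] rot fix [-0.    0.04  0.08] F [ 0.  0. -0.] gap -0.002
F station [0. 0.]
station xy rel vnom mm [-117.4   -1.5]
shift [17.3 -2.6 -0.5]
```

View pics/w7.png

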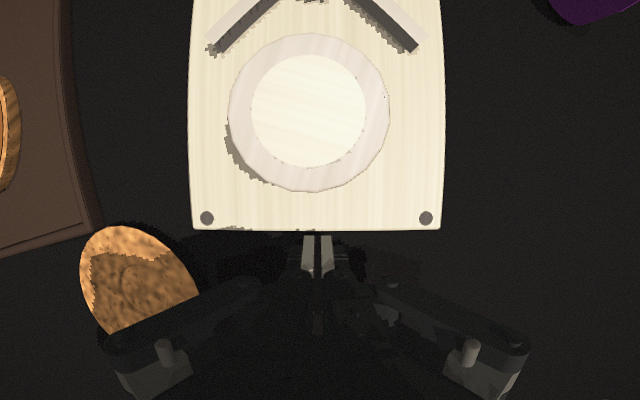

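Run:
```python
from h import *
w=imaging.get_image('wrist')
print('lid',st(onz(w,(308.5,112),.063,True)), 'deck rear corners', st(onz(w,(194,229),.008,True)), st(onz(w,(441,229),.008,True)))
```

```text
lid [-53.1   0.3] deck rear corners [-109.2   66.1] [-109.5  -71.4]
```

>>> {"op": "move_arm", "data": {
  "motion": [
    [4, -1, 0, 0, 0, 0, -1],
    [5, -1.2, 0, 0, 0, 0, -1],
    [5, -1.2, 0, 0, 0, 0, -1],
    [4, -1, 0, 0, 0, 0, -1],
    [3, -0.7, 0, 0, 0, 0, -1],
    [3, -0.7, 0, 0, 0, 0, -1],
    [3, -0.7, 0, 0, 0, 0, -1]
  ]
}}

```text
clock: 14.5
position: [0.4578, 0.2338, 0.0166]
ee_rot: [0.006, 0.992, -0.118, 0.052]
force: [-1.1, 0.5, 0.5]
finger_gap: 0.005
```

Run:
```python
from h import *
corr((*(VN-.08*SX),.016),-6)
w=imaging.get_image('wrist');save(w,'w8')
```

```text
clk 14.5 pos [457.8 233.8  16.6] rot fix [-0.01  0.02  0.21] F [-1.1  0.5  0.5] gap 0.005
F station [-1.2  0.2]
station xy rel vnom mm [-86.9  -2.2]
shift [ 7.2  0.6 -0.6]
```

View pics/w8.png

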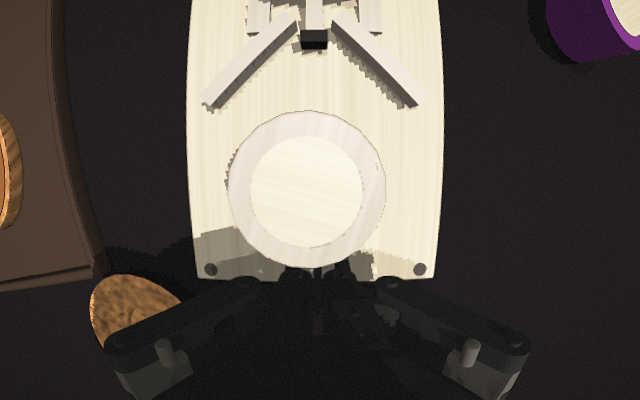

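>>> {"op": "move_arm", "data": {
  "motion": [
    [3, -0.7, 0, 0, 0, 0, -1],
    [3, -0.7, 0, 0, 0, 0, -1],
    [3, -0.7, 0, 0, 0, 0, -1],
    [3, -0.7, 0, 0, 0, 0, -1],
    [3, -0.7, 0, 0, 0, 0, -1],
    [3, -0.7, 0, 0, 0, 0, -1],
    [2, -0.5, 0, 0, 0, 0, -1],
    [1.5, -0.4, 0, 0, 0, 0, -1]
  ]
}}

```text
clock: 15.55
position: [0.4807, 0.2285, 0.0166]
ee_rot: [0.006, 0.992, -0.118, 0.052]
force: [-1.3, 0.7, 1.6]
finger_gap: 0.0
```

Run:
```python
from h import *
corr((*(VN-.053*SX),.016),-6)
w=imaging.get_image('wrist');save(w,'w9')
```

```text
clk 15.55 pos [480.7 228.5  16.6] rot fix [-0.01  0.01  0.19] F [-1.3  0.7  1.6] gap 0.0
F station [-1.5  0.4]
station xy rel vnom mm [-63.4  -2.1]
shift [10.6 -0.4 -0.6]
```

View pics/w9.png

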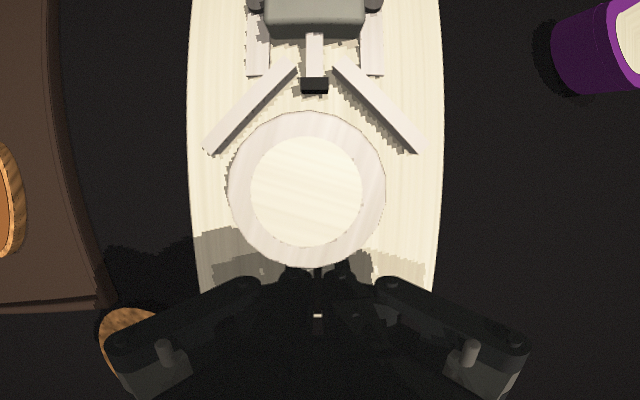

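It is sliding with about 1.5 N. The canister (306,189) has not reached the tongue (314,87). I'll continue more slowly.

>>> {"op": "move_arm", "data": {
  "motion": [
    [1.5, -0.35, 0, 0, 0, 0, -1],
    [1.5, -0.35, 0, 0, 0, 0, -1],
    [1.5, -0.35, 0, 0, 0, 0, -1],
    [1.5, -0.35, 0, 0, 0, 0, -1],
    [1, -0.25, 0, 0, 0, 0, -1],
    [1, -0.25, 0, 0, 0, 0, -1],
    [1, -0.25, 0, 0, 0, 0, -1],
    [1, -0.25, 0, 0, 0, 0, -1]
  ]
}}

```text
clock: 16.6
position: [0.4914, 0.2259, 0.0166]
ee_rot: [0.006, 0.992, -0.118, 0.052]
force: [-2.4, 0.4, 0.4]
finger_gap: -0.003
```

Run:
```python
from h import *
corr((*(VN-.045*SX),.016),-6)
```

```text
clk 16.6 pos [491.4 225.9  16.6] rot fix [-0.01  0.01  0.18] F [-2.4  0.4  0.4] gap -0.003
F station [-2.4 -0.1]
station xy rel vnom mm [-52.4  -2.1]
shift [ 7.7  0.3 -0.6]
```

>>> {"op": "move_arm", "data": {
  "motion": [
    [0.8, -0.2, 0, 0, 0, 0, -1],
    [0.8, -0.2, 0, 0, 0, 0, -1],
    [0.7, -0.15, 0, 0, 0, 0, -1],
    [0.7, -0.15, 0, 0, 0, 0, -1]
  ]
}}

```text
clock: 17.1
position: [0.494, 0.2253, 0.0165]
ee_rot: [0.006, 0.992, -0.117, 0.052]
force: [-3.7, 1.3, 2.9]
finger_gap: 0.001
```

Run:
```python
from h import *
corr((*(VN-.045*SX),.016),-6)
w=imaging.get_image('wrist');save(w,'w10')
```

```text
clk 17.1 pos [494.  225.3  16.5] rot fix [-0.   -0.04  0.16] F [-3.7  1.3  2.9] gap 0.001
F station [-3.9  0.4]
station xy rel vnom mm [-49.7  -2.1]
shift [ 5.1  0.9 -0.5]
```

View pics/w10.png

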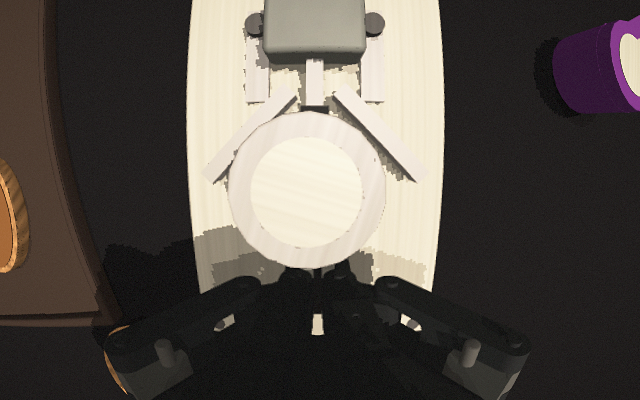

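The tongue is met at (314,108) and the canister sits a little left of the V's middle. I'll proceed in small steps.

>>> {"op": "move_arm", "data": {
  "motion": [
    [0.7, -0.15, 0, 0, 0, 0, -1],
    [0.7, -0.15, 0, 0, 0, 0, -1]
  ]
}}

```text
clock: 17.4
position: [0.4952, 0.2251, 0.0166]
ee_rot: [0.006, 0.992, -0.117, 0.051]
force: [-3.9, 0.9, 3.1]
finger_gap: -0.0
```

>>> {"op": "move_arm", "data": {
  "motion": [
    [0.7, -0.15, 0, 0, 0, 0, -1],
    [0.7, -0.15, 0, 0, 0, 0, -1]
  ]
}}

```text
clock: 17.65
position: [0.4966, 0.2248, 0.0165]
ee_rot: [0.006, 0.992, -0.117, 0.051]
force: [-3.5, 0.5, 2.9]
finger_gap: 0.004
```

>>> {"op": "move_arm", "data": {
  "motion": [
    [0.7, -0.15, 0, 0, 0, 0, -1],
    [0.7, -0.15, 0, 0, 0, 0, -1]
  ]
}}

```text
clock: 17.9
position: [0.4981, 0.2245, 0.0165]
ee_rot: [0.006, 0.992, -0.117, 0.051]
force: [-3.0, 0.6, 3.2]
finger_gap: -0.001
```

>>> {"op": "move_arm", "data": {
  "motion": [
    [0.6, -0.14, 0, 0, 0, 0, -1],
    [0.6, -0.14, 0, 0, 0, 0, -1]
  ]
}}

```text
clock: 18.15
position: [0.4994, 0.2242, 0.0166]
ee_rot: [0.006, 0.992, -0.117, 0.051]
force: [-4.9, 0.6, 3.5]
finger_gap: 0.001
```

>>> {"op": "move_arm", "data": {
  "motion": [
    [0.6, -0.14, 0, 0, 0, 0, -1],
    [0.6, -0.14, 0, 0, 0, 0, -1]
  ]
}}

```text
clock: 18.4
position: [0.4995, 0.2242, 0.0164]
ee_rot: [0.006, 0.992, -0.117, 0.051]
force: [-6.0, 1.4, 5.1]
finger_gap: 0.004
```

Run:
```python
from h import *
corr((*(VN-.045*SX),.016),-6)
w=imaging.get_image('wrist');save(w,'w11')
cv2.imwrite('pics/w11c.png',cv2.resize(w['pixels'][0:300,180:460,::-1],None,fx=2,fy=2,interpolation=2))
```

```text
clk 18.4 pos [499.5 224.2  16.4] rot fix [ 0.01 -0.17  0.11] F [-6.   1.4  5.1] gap 0.004
F station [-6.1 -0. ]
station xy rel vnom mm [-44.1  -1.9]
shift [-0.4  2.  -0.4]
```

View pics/w11c.png

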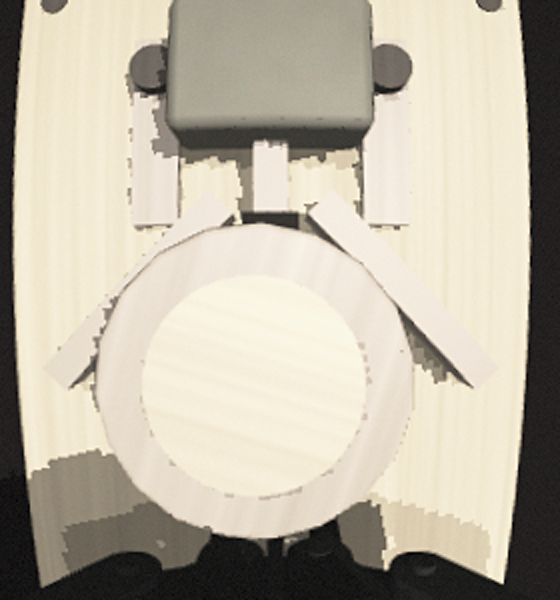

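Run:
```python
from h import *
w=imaging.get_image('wrist')
f=lambda u,v:(180+u/2,v/2)
print('lid',st(onz(w,f(255,380),.063,True)),'disc',st(onz(w,f(255,385),.063,True)))
for n,u,v,z in [('Lend outer',44,366,.024),('Lend in-corner',72,387,.024),('Rend outer',497,366,.024),('Rend in-corner',473,387,.024),('Linner',232,215,.024),('Rinner',308,212,.024),('tongue L',243,213,.022),('tongue R',300,213,.022),('housfrontL',180,140,.034),('housfrontR',362,145,.034),('hous',270,0,.034)]:
    print(n,st(onz(w,f(u,v),z,True)))
a=imaging.get_image('scene');b=imaging.get_image('side')
cv2.imwrite('pics/ab2.png',np.hstack([cv2.resize(a['pixels'][140:210,325:410,::-1],(400,329),interpolation=2),cv2.resize(b['pixels'][220:315,260:385,::-1],(400,304),interpolation=2)[:304].copy() if 0 else cv2.resize(b['pixels'][225:315,265:375,::-1],(400,329),interpolation=2)]))
```

```text
lid [-5.6  0.4] disc [-6.4  0.4]
Lend outer [-8.2 52.4]
Lend in-corner [-13.4  45.5]
Rend outer [ -8.5 -56.2]
Rend in-corner [-13.6 -50.2]
Linner [25.9  6.6]
Rinner [ 26.5 -10.5]
tongue L [26.5  4.2]
tongue R [26.5 -8.8]
housfrontL [41.5 17.1]
housfrontR [ 40.2 -21.5]
hous [74.4 -2.1]
```

View pics/ab2.png

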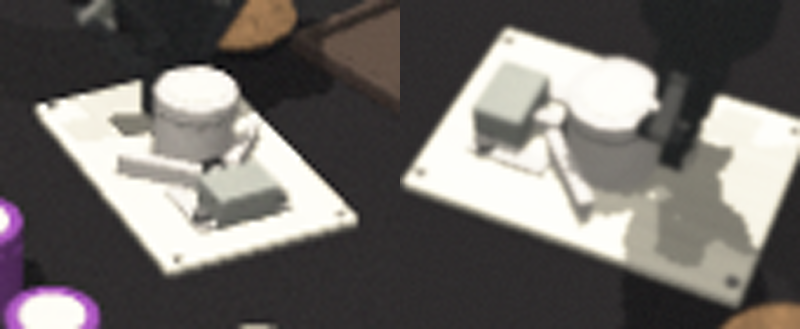

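The wrist geometry puts the V axis at y ≈ -2.3 mm and the canister axis at y ≈ +0.4 mm. It therefore bears mostly on the left flank, with a gap to the right flank at crop (400,330). I'll relieve the contact, including the built-up vertical load. Then I'll ease it along the left flank with a sideways component.

>>> {"op": "move_arm", "data": {
  "motion": [
    [-2, 0.5, 0, 0, 0, 0, -1],
    [0, 0, 0, 0, 0.2, 0, -1],
    [1.2, -0.3, 0, 0, 0, 0, -1],
    [0.6, -0.14, 0, 0, 0, 0, -1],
    [0.3, -0.48, 0, 0, 0, 0, -1],
    [0.3, -0.48, 0, 0, 0, 0, -1]
  ]
}}

```text
clock: 19.35
position: [0.4995, 0.2236, 0.0163]
ee_rot: [0.007, 0.992, -0.117, 0.048]
force: [-4.3, 0.6, 2.6]
finger_gap: -0.002
```

Run:
```python
from h import *
corr((*(VN-.045*SX),.016),-6)
w=imaging.get_image('wrist');save(w,'w12')
cv2.imwrite('pics/w12c.png',cv2.resize(w['pixels'][0:300,180:460,::-1],None,fx=2,fy=2,interpolation=2))
```

```text
clk 19.35 pos [499.5 223.6  16.3] rot fix [-0.   -0.42  0.08] F [-4.3  0.6  2.6] gap -0.002
F station [-4.3 -0.4]
station xy rel vnom mm [-44.   -2.4]
shift [-0.4  2.6 -0.3]
```

View pics/w12c.png

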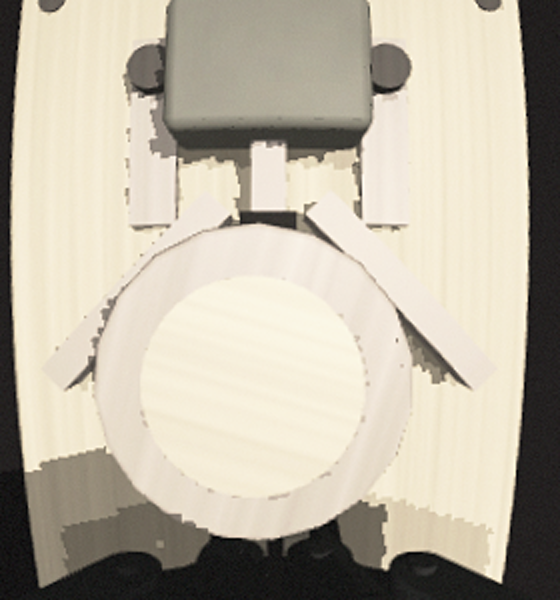

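>>> {"op": "move_arm", "data": {
  "motion": [
    [0.8, -0.2, 0, 0, 0, 0, -1],
    [0.8, -0.2, 0, 0, 0, 0, -1]
  ]
}}

```text
clock: 19.65
position: [0.4998, 0.2233, 0.0162]
ee_rot: [0.007, 0.992, -0.116, 0.047]
force: [-8.3, 1.5, 5.2]
finger_gap: 0.003
```

Run:
```python
from h import *
corr((*(VN-.045*SX),.016),-6)
w=imaging.get_image('wrist'); print(w['cx'],w['cy'],w['fx'])
R,t=P(w); C=-R.T@t; print('cam',st(C),C[2], 'optical axis',np.round(R[2],3), 'x axis st',R[0,:2]@SX,R[0,:2]@SY,R[0,2])
```

```text
clk 19.65 pos [499.8 223.3  16.2] rot fix [ 0.04 -0.54  0.05] F [-8.3  1.5  5.2] gap 0.003
F station [-8.4 -0.5]
station xy rel vnom mm [-43.6  -2.7]
shift [-0.7  3.  -0.2]
317.16787580884545 196.29731321905123 309.70691628693146
cam [12.2 -3.2] 0.16395176646527504 optical axis [-0.181  0.04  -0.983] x axis st -0.000988984059583588 -0.9999949487934483 0.003020645314921952
```

>>> {"op": "move_arm", "data": {
  "motion": [
    [0.9, -0.2, 0.3, 0, -0.2, 0, -1],
    [0.9, -0.2, 0.3, 0, -0.2, 0, -1]
  ]
}}

```text
clock: 19.95
position: [0.4999, 0.2225, 0.0162]
ee_rot: [0.007, 0.992, -0.116, 0.049]
force: [-6.1, 0.4, 2.3]
finger_gap: -0.002
```

Run:
```python
from h import *
corr((*(VN-.045*SX),.016),-6)
w=imaging.get_image('wrist');save(w,'w13')
cv2.imwrite('pics/w13c.png',cv2.resize(w['pixels'][0:300,180:460,::-1],None,fx=2,fy=2,interpolation=2))
```

```text
clk 19.95 pos [499.9 222.5  16.2] rot fix [ 0.11 -0.3   0.03] F [-6.1  0.4  2.3] gap -0.002
F station [-6. -1.]
station xy rel vnom mm [-43.3  -3.4]
shift [-0.8  3.7 -0.2]
```

View pics/w13c.png

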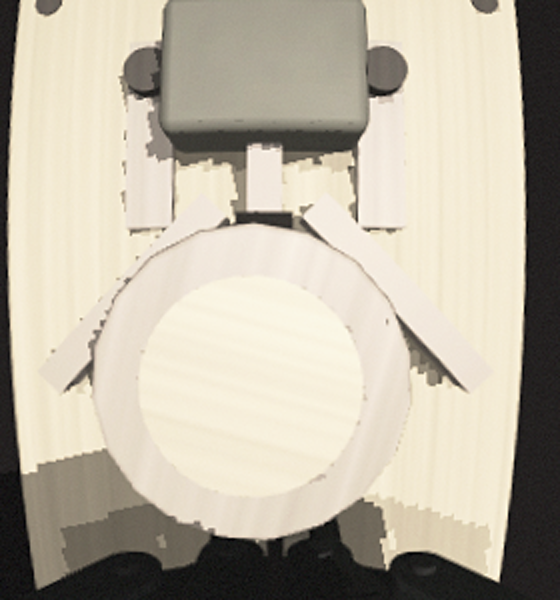

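The canister is creeping along the left flank to the right (offset -15 → -13.5 crop px), and the fist goes with it. I'll help it along with more sideways motion and less push.

>>> {"op": "move_arm", "data": {
  "motion": [
    [0.4, -0.9, 0.1, 0, 0, 0, -1],
    [0.4, -0.9, 0.1, 0, 0, 0, -1],
    [0.4, -0.9, 0, 0, 0, 0, -1]
  ]
}}

```text
clock: 20.38
position: [0.5006, 0.2195, 0.0162]
ee_rot: [0.008, 0.992, -0.116, 0.049]
force: [-4.2, 0.7, 2.9]
finger_gap: 0.002
```

Run:
```python
from h import *
corr((*(VN-.045*SX),.016),-6)
w=imaging.get_image('wrist');save(w,'w14')
cv2.imwrite('pics/w14c.png',cv2.resize(w['pixels'][0:300,180:460,::-1],None,fx=2,fy=2,interpolation=2))
```

```text
clk 20.38 pos [500.6 219.5  16.2] rot fix [ 0.14 -0.35  0.02] F [-4.2  0.7  2.9] gap 0.002
F station [-4.2 -0.3]
station xy rel vnom mm [-42.   -6.2]
shift [-1.5  6.7 -0.2]
```

View pics/w14c.png

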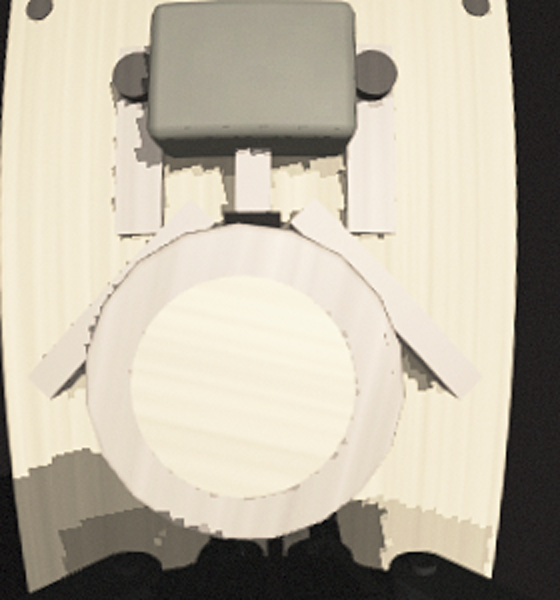

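```bash
cat >> h.py <<'E'
def meas(w,L):
    f=lambda p:(180+p[0]/2,p[1]/2)
    ys=[st(onz(w,f(p),z,True)) for p,z in L]; return ys
E
python3 - <<'E'
from h import *
w=imaging.get_image('wrist')
L=[((245,382),.063),((30,377),.024),((481,377),.024),((215,222),.024),((291,218),.024),((225,213),.022),((280,213),.022)]
print(meas(w,L))
# lid ellipse fit for accuracy via disc threshold
g=cv2.cvtColor(w['pixels'],cv2.COLOR_RGB2GRAY)
E
```

```text
[array([-3.5, -2.2]), array([-8.6, 51.8]), array([ -8.8, -56.4]), array([26.5,  6.1]), array([ 27.4, -10.9]), array([28.8,  4. ]), array([28.7, -8.5])]
```

The canister is now at y -2.2 against the V's -2.3, so it is centred. I'll back the fist off, recentre it on the axis, then re-approach and lean.

>>> {"op": "move_arm", "data": {
  "motion": [
    [-3.5, 0.8, 0, 0, 0, 0, -1],
    [0.9, 4, 0.3, 0.1, -0.3, 0, -1],
    [0, 0, 0, 0, 0, 0, -1]
  ]
}}

```text
clock: 20.85
position: [0.5004, 0.224, 0.017]
ee_rot: [0.006, 0.992, -0.117, 0.054]
force: [-0.3, -0.4, -1.6]
finger_gap: 0.004
```

Run:
```python
from h import *
corr((*(VN-.043*SX-.0023*SY),.0165),-6)
w=imaging.get_image('wrist');save(w,'w15')
cv2.imwrite('pics/w15c.png',cv2.resize(w['pixels'][0:300,180:460,::-1],None,fx=2,fy=2,interpolation=2))
```

```text
clk 20.85 pos [500.4 224.   17. ] rot fix [0.   0.18 0.12] F [-0.3 -0.4 -1.6] gap 0.004
F station [-0.2 -0.5]
station xy rel vnom mm [-43.2  -1.9]
shift [ 0.1 -0.4 -0.5]
```

View pics/w15c.png

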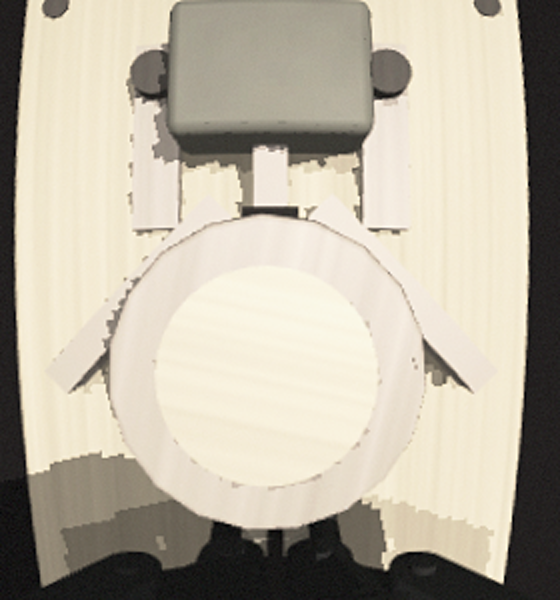

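The view is now symmetric: lid centre at crop (267,375), flanks touching on both sides, tongue at (270,210). Next I'll re-contact and lean.

>>> {"op": "move_arm", "data": {
  "motion": [
    [0.7, -0.2, 0, 0, 0, 0, -1],
    [0.6, -0.15, 0, 0, 0, 0, -1]
  ]
}}

```text
clock: 21.15
position: [0.5015, 0.2233, 0.0169]
ee_rot: [0.006, 0.992, -0.117, 0.053]
force: [-3.3, 1.4, 2.1]
finger_gap: -0.002
```

>>> {"op": "move_arm", "data": {
  "motion": [
    [0.5, -0.12, 0.1, 0, 0, 0, -1],
    [0.5, -0.12, 0.1, 0, 0, 0, -1]
  ]
}}

```text
clock: 21.4
position: [0.5014, 0.2233, 0.0169]
ee_rot: [0.006, 0.992, -0.117, 0.052]
force: [-2.8, 1.1, 1.5]
finger_gap: -0.001
```

>>> {"op": "move_arm", "data": {
  "motion": [
    [0.6, -0.14, 0.1, 0, 0, 0, -1],
    [0.6, -0.14, 0.1, 0, 0, 0, -1]
  ]
}}

```text
clock: 21.65
position: [0.5016, 0.2232, 0.0169]
ee_rot: [0.007, 0.992, -0.117, 0.052]
force: [-4.4, 1.1, 2.8]
finger_gap: -0.003
```

>>> {"op": "move_arm", "data": {
  "motion": [
    [0.9, -0.21, 0.1, 0, 0, 0, -1],
    [0.9, -0.21, 0.1, 0, 0, 0, -1]
  ]
}}

```text
clock: 21.9
position: [0.5016, 0.2231, 0.0169]
ee_rot: [0.007, 0.992, -0.116, 0.05]
force: [-7.3, 0.7, 5.3]
finger_gap: -0.0
```

Run:
```python
from h import *
corr(None,-6)
```

```text
clk 21.9 pos [501.6 223.1  16.9] rot fix [ 0.09 -0.2   0.01] F [-7.3  0.7  5.3] gap -0.0
F station [-7.3 -1. ]
station xy rel vnom mm [-41.8  -2.4]
```

>>> {"op": "move_arm", "data": {
  "motion": [
    [1.2, -0.28, 0.3, 0, 0, 0, -1],
    [1.2, -0.28, 0.3, 0, 0, 0, -1]
  ]
}}

```text
clock: 22.15
position: [0.5018, 0.2226, 0.017]
ee_rot: [0.008, 0.992, -0.116, 0.049]
force: [-6.8, 1.2, 3.3]
finger_gap: 0.001
```

Run:
```python
from h import *
corr(None,-6)
```

```text
clk 22.15 pos [501.8 222.6  17. ] rot fix [ 0.16 -0.4  -0.05] F [-6.8  1.2  3.3] gap 0.001
F station [-6.9 -0.4]
station xy rel vnom mm [-41.6  -2.9]
```

>>> {"op": "move_arm", "data": {
  "motion": [
    [1.5, -0.1, 0.2, -0.1, -0.3, 0, -1],
    [1.5, -0.1, 0.2, -0.1, -0.3, 0, -1]
  ]
}}

```text
clock: 22.4
position: [0.5019, 0.2225, 0.0168]
ee_rot: [0.01, 0.992, -0.115, 0.052]
force: [-9.8, 1.7, 4.9]
finger_gap: 0.005
```

Run:
```python
from h import *
corr(None,-6)
```

```text
clk 22.4 pos [501.9 222.5  16.8] rot fix [ 0.44 -0.06 -0.1 ] F [-9.8  1.7  4.9] gap 0.005
F station [-10.   -0.6]
station xy rel vnom mm [-41.4  -3. ]
```

>>> {"op": "move_arm", "data": {
  "motion": [
    [1.8, -0.2, 0.2, 0.1, -0.2, 0, -1],
    [1.8, -0.2, 0.2, 0.1, -0.2, 0, -1]
  ]
}}

```text
clock: 22.65
position: [0.5019, 0.2225, 0.0167]
ee_rot: [0.009, 0.992, -0.114, 0.053]
force: [-9.6, 1.4, 6.8]
finger_gap: 0.0
```

Run:
```python
from h import *
corr(None,-6)
```

```text
clk 22.65 pos [501.9 222.5  16.7] rot fix [ 0.33  0.05 -0.2 ] F [-9.6  1.4  6.8] gap 0.0
F station [-9.6 -0.8]
station xy rel vnom mm [-41.4  -3. ]
```

>>> {"op": "move_arm", "data": {
  "motion": [
    [2.2, -0.3, 0.5, 0.1, -0.1, -0.1, -1],
    [2.2, -0.3, 0.5, 0, -0.1, -0.1, -1]
  ]
}}

```text
clock: 22.9
position: [0.5019, 0.2225, 0.0169]
ee_rot: [0.009, 0.992, -0.115, 0.051]
force: [-10.0, 1.4, 4.5]
finger_gap: -0.0
```

>>> {"op": "move_arm", "data": {
  "motion": [
    [2.3, -0.3, 0.5, 0.1, -0.1, 0, -1],
    [2.3, -0.3, 0.5, 0, -0.1, 0, -1]
  ]
}}

```text
clock: 23.15
position: [0.5019, 0.2225, 0.0169]
ee_rot: [0.009, 0.992, -0.114, 0.05]
force: [-10.6, 1.0, 4.9]
finger_gap: 0.001
```

Run:
```python
from h import *
corr(None,-6)
```

```text
clk 23.15 pos [501.9 222.5  16.9] rot fix [ 0.31 -0.32 -0.24] F [-10.6   1.    4.9] gap 0.001
F station [-10.5  -1.5]
station xy rel vnom mm [-41.4  -3. ]
```

>>> {"op": "move_arm", "data": {
  "motion": [
    [2.6, -0.3, 0.5, 0, -0.2, 0, -1],
    [2.6, -0.3, 0.5, 0, -0.2, 0, -1]
  ]
}}

```text
clock: 23.4
position: [0.5019, 0.2225, 0.0169]
ee_rot: [0.01, 0.992, -0.113, 0.049]
force: [-11.4, 1.7, 6.3]
finger_gap: -0.003
```

>>> {"op": "move_arm", "data": {
  "motion": [
    [2.7, -0.4, 0.5, 0, -0.2, 0, -1],
    [2.7, -0.4, 0.5, 0, -0.2, 0, -1]
  ]
}}

```text
clock: 23.65
position: [0.5019, 0.2224, 0.0169]
ee_rot: [0.011, 0.993, -0.111, 0.049]
force: [-12.7, 1.7, 6.2]
finger_gap: 0.003
```

Now about 12.7 N along the push. I'll hold it there for about a second.

>>> {"op": "move_arm", "data": {
  "motion": [
    [2.6, -0.4, 0.5, 0, -0.2, 0, -1],
    [2.6, -0.4, 0.5, 0, -0.2, 0, -1],
    [2.6, -0.4, 0.5, 0, -0.2, 0, -1]
  ]
}}

```text
clock: 24.02
position: [0.5019, 0.2223, 0.0169]
ee_rot: [0.012, 0.993, -0.109, 0.048]
force: [-10.8, 3.0, 6.5]
finger_gap: -0.001
```

>>> {"op": "move_arm", "data": {
  "motion": [
    [2.6, -0.4, 0.6, 0, -0.2, 0, -1],
    [2.6, -0.4, 0.6, 0, -0.2, 0, -1],
    [2.6, -0.4, 0.6, 0, -0.2, 0, -1]
  ]
}}

```text
clock: 24.4
position: [0.5019, 0.2222, 0.0169]
ee_rot: [0.014, 0.993, -0.108, 0.048]
force: [-11.9, 2.7, 5.0]
finger_gap: -0.0
```

Run:
```python
from h import *
corr(None,-6)
w=imaging.get_image('wrist');save(w,'w16')
cv2.imwrite('pics/w16c.png',cv2.resize(w['pixels'][0:300,180:460,::-1],None,fx=2,fy=2,interpolation=2))
corr(None,-6)
```

```text
clk 24.4 pos [501.9 222.2  16.9] rot fix [ 0.85 -0.57 -0.94] F [-11.9   2.7   5. ] gap -0.0
F station [-12.2  -0.1]
station xy rel vnom mm [-41.4  -3.2]
clk 24.45 pos [501.9 222.3  17. ] rot fix [ 0.85 -0.57 -0.94] F [-11.    1.7   4.4] gap 0.001
F station [-11.1  -0.9]
station xy rel vnom mm [-41.3  -3.2]
```

View pics/w16c.png

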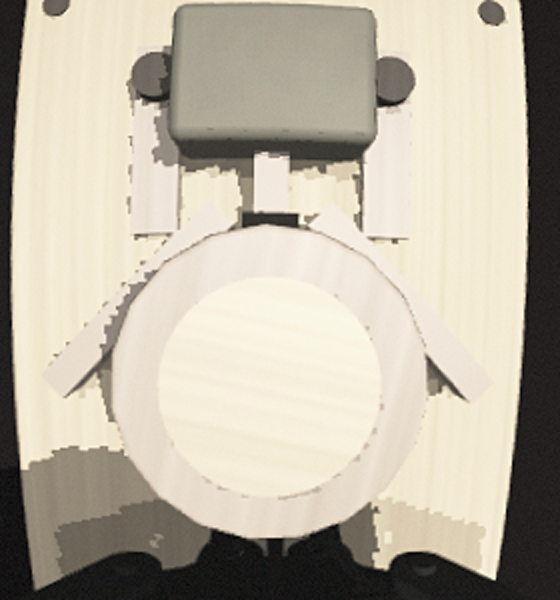

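Symmetric and steady: the lid at (269,388) bears on both flanks, and the TCP depth held at -41.4 mm from about 10 to 12 N. I'll hold a little longer, then withdraw straight back.

>>> {"op": "move_arm", "data": {
  "motion": [
    [2.7, -0.4, 0.6, 0, -0.2, 0, -1],
    [2.7, -0.4, 0.6, 0, -0.2, 0, -1]
  ]
}}

```text
clock: 24.7
position: [0.5019, 0.2222, 0.0169]
ee_rot: [0.015, 0.993, -0.106, 0.047]
force: [-10.8, 2.2, 5.1]
finger_gap: 0.002
```

>>> {"op": "move_arm", "data": {
  "motion": [
    [0.6, -0.1, 0.1, 0, 0, 0, -1],
    [-1, 0.24, 0, 0, 0, 0, -1],
    [-4, 0.95, 0, 0, 0, 0, -1],
    [-10, 2.4, 0, 0, 0, 0, -1],
    [-20, 4.8, 0, 0, 0, 0, -1],
    [-20, 4.8, 0, 0, 0, 0, -1],
    [-15, 3.5, 5, 0, 0, 0, -1],
    [0, 0, 10, 0, 0, 0, -1]
  ]
}}

```text
clock: 25.7
position: [0.4301, 0.2388, 0.0327]
ee_rot: [0.014, 0.993, -0.107, 0.049]
force: [0.2, -0.2, 0.8]
finger_gap: 0.002
```

>>> {"op": "move_arm", "data": {
  "motion": [
    [0, 0, 40, 0, 0, 0, -1],
    [0, 0, 50, 0, 0, 0, -1],
    [0, 0, 50, 0, 0, 0, -1],
    [0, 0, 20, 0, 0, 0, -1],
    [0, 0, 0, 0, 0, 0, -1]
  ]
}}

```text
clock: 26.32
position: [0.4331, 0.2383, 0.2032]
ee_rot: [0.012, 0.993, -0.108, 0.051]
force: [-0.5, 0.8, -0.4]
finger_gap: -0.004
```

Run:
```python
from h import *
corr(None,-6)
w=imaging.get_image('wrist');save(w,'w17')
a=imaging.get_image('scene');b=imaging.get_image('side');save(a,'s17');save(b,'d17')
cv2.imwrite('pics/w17c.png',cv2.resize(w['pixels'][0:260,200:440,::-1],None,fx=2.2,fy=2.2,interpolation=2))
cv2.imwrite('pics/ab17.png',np.vstack([a['pixels'][130:400,:,::-1],b['pixels'][60:330,:,::-1]]))
```

```text
clk 26.32 pos [433.1 238.3 203.2] rot fix [ 0.75 -0.16 -0.93] F [-0.5  0.8 -0.4] gap -0.004
F station [-0.6  0.7]
station xy rel vnom mm [-112.    -3.5]
```

View pics/w17.png

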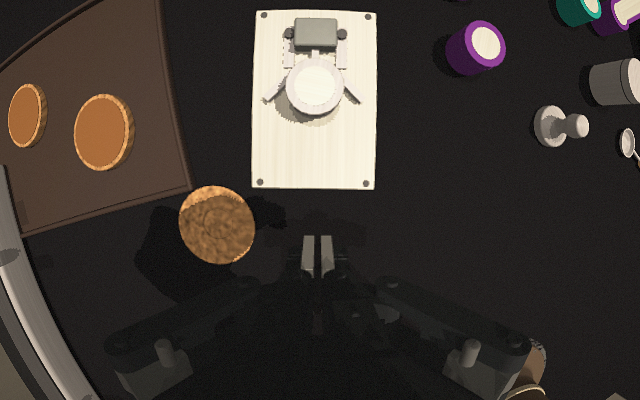

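View pics/ab17.png

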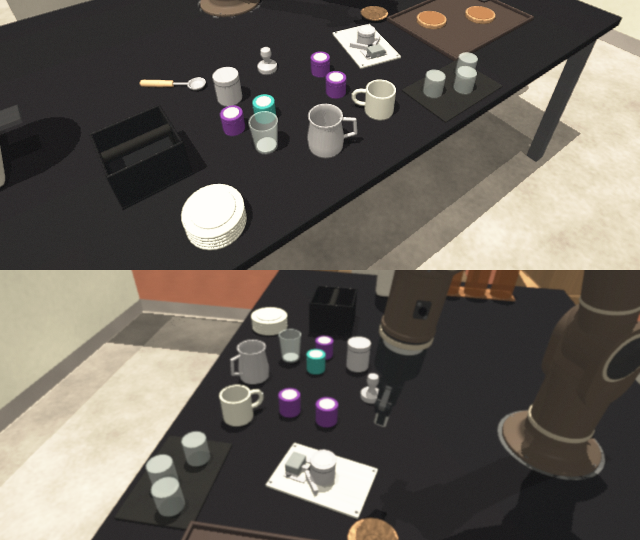

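Run:
```python
import cv2
w=cv2.imread('pics/w17.png'); cv2.imwrite('pics/w17d.png',cv2.resize(w[0:130,245:385],None,fx=4.5,fy=4.5,interpolation=2))
```

```text
(no output)
```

View pics/w17d.png

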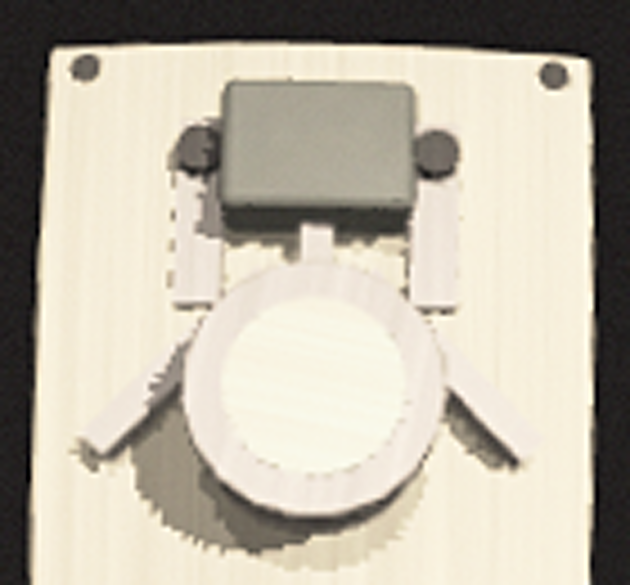

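The canister stands centred in the V, lid at crop (314,385) against flank ends at (85,450) and (535,450). It is upright, the robot is clear of it, and nothing else has moved. I'll hand in.

```bash
python3 -c "
from h import *
print(r.sign_off()); print(r.read_state()['clock'])"
```

```text
the job is handed in; nothing more can be done
None
the job is handed in; nothing more can be done
```

The canister is home in the V, bearing on both flanks with the stop tongue pushed back against it. I handed the job in at about 26 s.

- **Placing:** I picked up the plain steel canister and stood it upright on the deck about 53 mm before the v_nominal point, clear of the V and tongue. I then pushed it in with the closed fingers.
- **Finding home:** It first caught on the left flank, about 2.7 mm off centre. I eased it across, recentred the fingers and leaned on it again.
- **The lean:** I read about 10.5 to 12.7 N along the push for roughly 1.5 s. The highest total reading was about 14 N, with a 4 to 7 N vertical part from pad friction. The force was only read at the end of each call, so brief peaks between readings were not seen.
- **Depth:** The position did not change between about 10 and 12 N, with next to no sideways force.
- **Last checks:** The last pictures show it upright and symmetric between the flanks, with the gripper clear and the other items where they were. Sideways, the final lid position agrees with the V to within about 1 mm. In depth, the camera estimates of home (-3.5 to -5 mm) differed by 1 to 2 mm, so I relied on the contact.

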